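# Slide the specimen cradle along the fence into the length comparator

### The arm

A 7-joint arm with a two-finger parallel gripper is mounted at the origin on the work surface. World frame = base frame: x ahead of the robot, y to its left, z up, the work surface at z = 0. Lengths are in m, angles in rad, forces in N, time in s.
With the tool pointing down it reaches from about 0.35 to 0.775 m from the base axis. Payload 3.1 kg.
Tool frame: the origin (TCP) lies where the fingers leave the gripper's body, on its centre line; the fingertips stand 73 mm ahead of it and the grasp point (between the pads) lies 54 mm ahead of it (bot.grip_point_offset is the distance from the TCP to the grasp point, in m); z points along the fingers, y is the line along which they close (so a half turn about z gives the same grasp; the last joint's range is limited). The gripper opens to 85 mm and grips with 20 to 120 N. Pads are 22 mm wide; open, the fingers measure 114 mm over their backs; the gripper's body (76 mm by 85 mm) begins 54 mm behind the grasp point. The pads swing forward as they close: fully open they stand 13 mm farther back than shut.
Start: joints at [1.118, 0.311, 0.014, 1.512, -0.004, 1.319, -0.027], TCP at [0.22, -0.504, 0.304] pointing down, gripper open.
Joint ranges: [-2.7, 2.7], [-0.3, 1.91], [-1.27, 1.3], [0.12, 2.57], [-1.44, 4.58], [0.2, 2.03], [-3.05, 3.05]. Speed limits (rad/s): [2.79, 2.79, 3.14, 3.14, 3.14, 3.14, 3.14].

### API

Orientations are given as a rotation vector (axis times angle).
In Python, from plant import bot gives the robot as it stands.
- The arm moves only by the tool carry_out, never from a script. Its argument "commands" is a list of rows, each a list of 5 numbers: the shift along the world's x, y, z in m, then the turn about the world's z in rad, then the gripper's target within -1 to 1 (shut at 1, half-way at 0, fully open at -1). In form: [[tx, ty, tz, spin, claw], ...]. A call has 1 to 5 rows; each row shifts and turns the commanded pose from where the row before left it; what a row does not reach is not made up. A row lasts 1/8 s, in which the tool goes at most 62.5 mm and 10.7 degrees, less where a joint would pass 70% of its speed; a pose out of reach is approached as far as the arm can. A call is refused whole if a number of a shift passes 0.0625 or a number of a turn 0.188, either way. A call with a gripper value outside its range is refused whole. The fingers move at their own pace and stop on an object; "force" is the grip in N (left out, the last holds). Time passes only in rows, so rows that do not move let the fingers close. It gives the time, the measured TCP pose, the force, the opening and the grip force at its end, in the units of the state.
- bot.state(): the state, without advancing time (a new reading comes with each control period).
- bot.capture(name): name is "scene" or "top" or "wrist"; returns the picture (420x560x3 uint8, blue, green, red); there is no depth.
- bot.get_calibration(name): a dict with "K" (3x3 intrinsics, pixels), "view" (4x4, takes a point from world to camera coordinates); the wrist camera has in their place "T_tool_cam" (4x4, takes a point from camera to tool coordinates, whose origin is the TCP and whose axes are the flange's). Camera axes: x right, y up, looking along -z (the intrinsics and any distortion apply to the point x, -y, -z); pixel columns grow to the right and rows downward; lengths in m; the calibration is good to about 2 mm. A picture is of the moment at which its call begins: read the wrist's pose just before it. get_calibration takes no time and is no camera call.
- bot.hand_in(): hands the job in; it is judged then, once.
The state is a dict: "time": time; "q": joint angles; "qd": joint speeds; "tau": joint torques, N m; "eef_pos": TCP position; "ee_rot": TCP orientation; "wrist_force": force on the tool from outside, world axes, zero at the start; "moment": the same for the moment, N m; "finger_gap": finger opening in m; "finger_force": force on a finger pad.
Only numpy, scipy, OpenCV 4.12 (cv2) and the standard library are available. Lean on these libraries where they do the work, as an engineer would, in place of code of your own. Each camera call takes 0.05 s, during which the arm holds its last target. There are 200 camera calls.

### The job

Bring the specimen to the length gauge by gently pushing its cradle over the granite plate: first push the cradle flush against the long steel fence while it is still clear of the gauge tip, then slide it along the fence until its nose is home against the end stop, so that the specimen presses in the gauge tip. Nothing is to be lifted: push only on the cradle, do not touch the specimen, keep it resting against the cradle's end plate, and leave the other things on the plate and the bench where they are.

Things in the scene. Friction and masses are not known exactly. Their poses are not given: they have to be found in the camera images.
- plate: Fixed dark granite plate on the bench, 320 (x) by 500 (y) mm, 60 thick; origin at the centre of its underside, z up, x away from the robot; turned by up to 0.25 rad. Plate x, y below are in its frame (mm). Fence and end stop are bolted on its top. Behind the stop stands a digital length gauge, face up, at x 11 to 69, y 146 to 228, up to 56 above the plate's top.
- fence (a point): Middle of the fence's working face, 12.5 mm above the plate's top. The fence is a bright steel bar, 20 mm thick and 25 high, along the plate's y from y = -220 to +180, on the side away from the robot; this face looks to -x (towards the robot) and lies at plate x = 75.
- stop (a point): Point on the end stop's working face, 12.5 mm above the plate's top, at plate x = 40. The stop is a steel bar across the plate from x = -10 to 75, 15 mm thick and 25 high; this face looks to -y and lies at plate y = 130.
- cradle: Loose aluminium vee cradle, 70 (x) by 94 (y) mm, 40 high, 0.4 to 0.6 kg; origin at the centre of its underside, z up, y along the vee from the end plate to the nose. The nose is its open +y end, at y = 47. Flush on the fence it is parallel to the plate and its origin at plate x = 40; home at the stop its origin is at plate y = 83. Pushing it, loaded, takes about 3 to 6 N.
- end_plate (a point): Centre of the outer face of the blue end plate across the cradle's -y end, 26 mm above its underside, at cradle y = -47. The plate is 70 mm wide, 10 thick and 52 high; it has four small flat bolt heads (look only).
- specimen: Loose sandy-coloured rock cylinder, 38 mm diameter, 76 long, 0.17 to 0.24 kg, lying in the vee with one end against the end plate; origin at its centre, y axis along it. Its axis is 39 mm above the cradle's underside and its top 58 mm; its free end stops about 8 mm short of the nose.
- dial_tip (a point): Tip of the gauge's 4.4 mm plunger, which sticks out over the end stop towards -y, 39 mm above the plate's top, at plate x = 40; untouched it is at plate y = 116, that is 14 mm in front of the stop's face.
- plunger (a joint): How far the gauge's plunger is pressed in (m): 0 untouched, 0.010 fully in; a spring of 0.3 to 0.9 N pushes it out. It reads about 0.0065 with the cradle home.
- master: Bystander: steel reference cylinder with a red band, 38 mm diameter, 76 tall, standing on the plate near the corner beside the stop, on the robot's side; origin at the centre of its underside.
- top_cap: Bystander: clear disc with a steel boss, 38 mm diameter, 26 tall, standing on the plate beyond the fence; origin at the centre of its underside.
- spare: Bystander: grey-brown rock cylinder 38 mm diameter, 76 tall, standing on the bench left of the plate; origin at the centre of its underside.
- tin: Bystander: aluminium sample tin, 70 mm diameter, 50 tall, standing on the bench left of the plate; origin at the centre of its underside.
- mould: Bystander: steel split mould with two clamps, 61 mm diameter, 84 tall, standing on the bench left of the plate; origin at the centre of its underside.
- brush: Bystander: small brush lying on the bench right of the plate, along its own x axis; origin at its underside.
- weight: Bystander: brass weight with a knob, 52 mm diameter, 36 tall, standing on the bench right of the plate; origin at the centre of its underside.
Things that resemble listed ones, but are neither listed nor needed, are in the scene too. What is shaped like the specimen but green or purple is not meant.

How it is judged:
On the way:
1. the cradle is flush against the fence (within 2.5 mm and 0.03 rad), still clear of the gauge tip (x of cradle in the frame of plate above 0.0375 m and angle between the y axis of cradle and the y axis of plate, either way round below 0.03 rad and value of joint plunger below 0.0005 m), for 0.2 s.
At the end, for the whole second after the job is handed in: The cradle lies flush against the fence (within 2.5 mm and 0.03 rad) with its nose within 3 mm of the end stop, the specimen still rests in it within 3 mm of the end plate and presses the gauge tip in by 4 to 9 mm, and both are at rest (x of cradle in the frame of plate above 0.0375 m and angle between the y axis of cradle and the y axis of plate, either way round below 0.03 rad and y of cradle in the frame of plate above 0.08 m and z of cradle in the frame of plate below 0.063 m and value of joint plunger between 0.004 and 0.009 m and y of specimen in the frame of cradle below 0.004 m and linear speed of each of cradle, specimen below 0.005 m/s); the robot touches nothing.
It fails at once if the cradle is lifted by 7 mm or tipped, or the specimen is lifted out of the vee or slides more than 10 mm away from the end plate (z of cradle in the frame of plate above 0.067 m or angle between cradle's own z axis and vertical above 0.12 rad or z of specimen in the frame of cradle above 0.045 m or y of specimen in the frame of cradle above 0.011 m).
It fails at once if the robot touches the specimen (contact force between any of the fingers, the arm and specimen above 0.5 N).
It fails at once if the gauge tip is pressed while the cradle is not flush on the fence (a side load on the gauge) (value of joint plunger above 0.0015 m and (x of cradle in the frame of plate below 0.034 m or angle between the y axis of cradle and the y axis of plate, either way round above 0.06 rad)).
It fails at once if the cradle is knocked along faster than 0.3 m/s or pushed with more than 80 N (linear speed of cradle above 0.3 m/s or contact force between the fingers and cradle above 80 N).
It fails at once if a bystander is moved by more than 15 mm or tipped: red-banded steel reference cylinder, clear top cap, spare specimen, sample tin, split mould, brush, brass weight (distance of any of master, top_cap, spare, tin, mould, brush, weight from where it was at the start of the episode above 0.015 m or angle between any of master, top_cap, spare, tin, mould, weight's own z axis and vertical above 0.3 rad).
It also fails if it takes over 58 s, if anything falls off the work surface, if the arm or the gripper's body presses on something with over 40 N, if the wrist force passes 120 N, or if a joint passes its speed limit or range.

## Working session

There is one attempt and no reset: what is moved stays moved. The work goes in short steps, Python scripts to look and compute and a tool call to move; the robot and the scene stay as the last step left them, time stands still between calls to the robot, and variables do not carry over. Pictures are saved under pics/ and viewed, at most 10 in all, crops included, and the job is handed in when it is done.

Besides the shell and the picture viewer there is one more tool, called as name(argument=value, ...) on one line, values as JSON. carry_out: Moves the arm, as the interface text tells. Its arguments: {"type":"object","properties":{"commands":{"type":"array"},"force":{"type":"number"}},"required":["commands"]}

```bash
mkdir -p pics
python3 - <<'E'
from plant import bot
import cv2
s=bot.state();print(s)
for n in("scene","top"):
    cv2.imwrite(f"pics/{n}0.png",bot.capture(n)); c=bot.get_calibration(n);print(n,c)
print(bot.get_calibration("wrist"))
E
```

```text
{'time': 0.0, 'q': array([ 1.11829026,  0.31173566,  0.0140443 ,  1.5130743 , -0.00443516,
        1.31921023, -0.02723327]), 'qd': array([-8.04467809e-04, -8.16315833e-04, -1.13722155e-03,  1.69086849e-03,
       -1.17852558e-03,  1.45476139e-03,  5.35779166e-05]), 'tau': array([ 7.48807524e-04, -3.79906297e+01,  1.46471914e-01, -2.30588776e+01,
        1.23554937e-02,  1.36637560e-02, -5.59033481e-06]), 'eef_pos': array([ 0.2194167 , -0.50371819,  0.30280855]), 'ee_rot': array([-3.07327803e+00, -6.40266471e-01,  8.89343499e-04]), 'wrist_force': array([-0.24150858,  0.50949598,  0.84914125]), 'moment': array([-0.01848634, -0.00231048, -0.00073586]), 'finger_force': 0.0, 'finger_gap': 0.08561414359849198}
scene {'K': array([[389.6976677 ,   0.        , 285.26380076],
       [  0.        , 389.6976677 , 210.30309036],
       [  0.        ,   0.        ,   1.        ]]), 'view': array([[ 0.20671737,  0.97834309, -0.01061711, -0.09561867],
       [-0.53235684,  0.12157476,  0.83774445,  0.20048638],
       [ 0.82089227, -0.16752424,  0.54595926, -1.58218682],
       [ 0.        ,  0.   
[... 271 characters left out ...]
      [ 0.992774  ,  0.01980227,  0.11835391, -0.49410455],
       [-0.11855175,  0.00913063,  0.99290589, -1.16962744],
       [ 0.        ,  0.        ,  0.        ,  1.        ]])}
{'K': array([[292.33951745,   0.        , 274.51156322],
       [  0.        , 292.33951745, 204.07889479],
       [  0.        ,   0.        ,   1.        ]]), 'T_tool_cam': array([[-7.34238573e-04,  9.62351568e-01,  2.71806770e-01,
         6.83020531e-02],
       [ 9.99999574e-01,  5.54581956e-04,  7.37786794e-04,
         4.37279745e-04],
       [ 5.59271147e-04,  2.71807196e-01, -9.62351565e-01,
        -6.99244390e-02],
       [ 0.00000000e+00,  0.00000000e+00,  0.00000000e+00,
         1.00000000e+00]])}
```

View pics/top0.png

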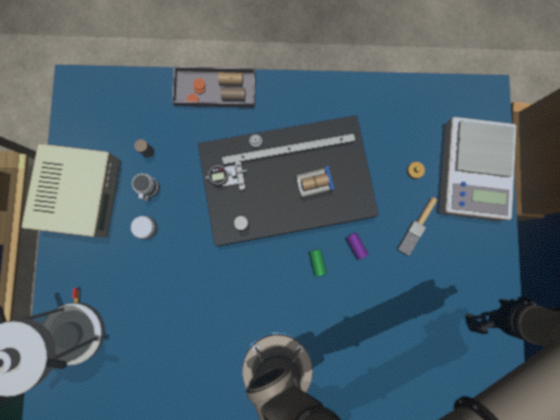

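View pics/scene0.png

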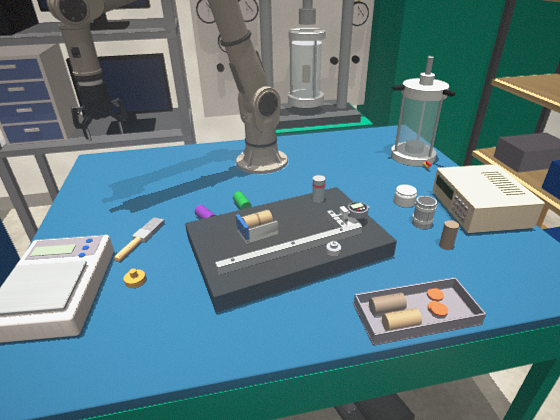

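The top picture has +x up and +y to the left. It shows the plate, the fence along its upper side, and the cradle at (315,182) with its blue end at the right. Things that could be taken for the specimen:
- the sandy cylinder in the cradle (315,183)
- the two in the tray (231,78) and (233,95)
- the spare (144,147)
- green (318,262)
- purple (357,245)

I choose the one in the cradle and will check it in a close crop.

Run:
```python
import cv2
i=cv2.imread("pics/top0.png")
cv2.imwrite("pics/crop0.png",cv2.resize(i[110:250,190:385],None,fx=4,fy=4,interpolation=cv2.INTER_CUBIC))
```

```text
(no output)
```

View pics/crop0.png

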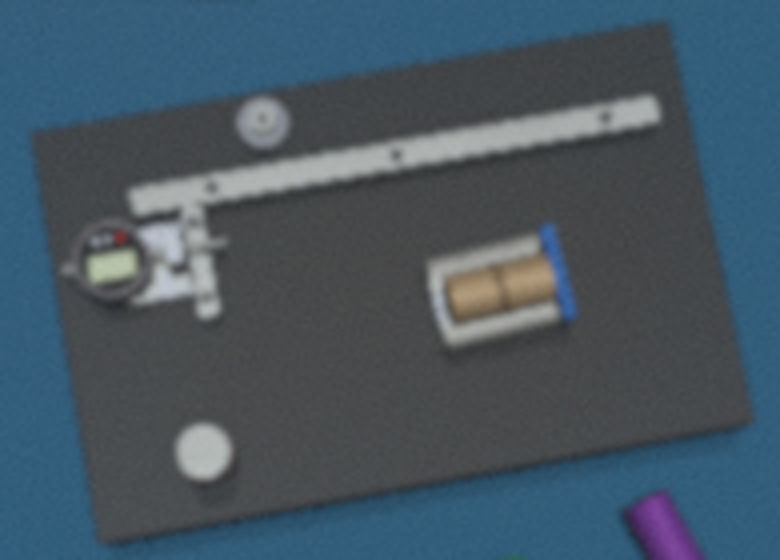

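The crop confirms it: a sandy cylinder lies in the aluminium cradle, with its blue end plate on the right near (563,270) and the nose to the left near (437,305), pointing at the gauge tip near (225,242). Now I'll fit the poses.

```bash
cat > h.py <<'E'
import numpy as np, cv2
from scipy.optimize import least_squares
from plant import bot
def proj(P,cal,view=None):
    V=cal["view"] if view is None else view
    c=(V@np.c_[P,np.ones(len(P))].T).T[:,:3]*[1,-1,-1]
    u=(cal["K"]@c.T).T; return u[:,:2]/u[:,2:]
def R2(a): return np.array([[np.cos(a),-np.sin(a)],[np.sin(a),np.cos(a)]])
def place(p,L):
    L=np.asarray(L,float)/1000; return np.c_[L[:,:2]@R2(p[2]).T+p[:2],L[:,2]]
def fit(L,px,cal,view=None,x0=(.6,0,.17)):
    r=least_squares(lambda p:(proj(place(p,L),cal,view)-px).ravel(),x0,x_scale=[.01,.01,.02],loss="soft_l1")
    return r.x,(proj(place(r.x,L),cal,view)-px)
E
python3 - <<'E'
from h import *
cal=bot.get_calibration("top")
f=lambda a:(np.array(a,float)+.5)/4-.5+[190,110]
pl=[[160,250,60],[160,-250,60],[-160,-250,60],[-160,250,60],[95,180,85],[75,180,85],[95,-220,85],[75,-220,85],[-10,130,85],[40,116,99]]
pp=f([(33,131),(668,24),(750,420),(100,540),(128,190),(135,214),(655,96),(661,120),(219,314),(229,242)])
p,e=fit(pl,pp,cal);print("plate",p,e.round(1).tolist())
cl=[[35,-47,112],[-35,-47,112],[35,47,100],[-35,47,100]]
cp=f([(555,223),(578,316),(427,264),(447,347)])
c,e=fit(cl,cp,cal);print("cradle",c,e.round(1).tolist())
d=R2(-p[2])@(c[:2]-p[:2]);print("cradle in plate",d*1000,c[2]-p[2])
E
```

```text
plate [ 0.57139798 -0.02120454  0.2011098 ] [[-0.9, -0.2], [0.4, -1.5], [1.7, 0.9], [-0.6, 1.2], [0.5, -0.4], [-0.2, 0.1], [0.1, -0.1], [-0.1, 0.2], [0.3, -0.1], [-0.7, -0.3]]
cradle [ 0.55629561 -0.10106466  0.25708732] [[-0.5, 0.3], [-0.1, 0.1], [-0.1, -1.7], [0.8, 0.5]]
cradle in plate [-30.75059609 -75.2337756 ] 0.05597752893153424
```

carry_out(commands=[[0.0264, 0.0388, 0, -0.021, 0], [0.0264, 0.0388, 0, -0.021, 0], [0.0264, 0.0388, 0, -0.021, 0], [0.0264, 0.0388, 0, -0.021, 0], [0.0264, 0.0388, 0, -0.021, 0]], force=40)

```text
time: 0.72
eef_pos: [0.3521, -0.3087, 0.3035]
ee_rot: [-3.105, -0.477, 0.001]
wrist_force: [0.6, -0.7, 0.3]
finger_gap: 0.0425
finger_force: 0.0
```

carry_out(commands=[[0.0264, 0.0388, 0, -0.021, 0], [0.0264, 0.0388, 0, -0.021, 0], [0.0264, 0.0388, 0, -0.021, 0], [0.0264, 0.0388, 0, -0.021, 0], [0.0264, 0.0388, 0, -0.021, 0]])

```text
time: 1.35
eef_pos: [0.484, -0.115, 0.3035]
ee_rot: [-3.126, -0.313, 0.001]
wrist_force: [0.6, -0.6, -0.2]
finger_gap: 0.0428
finger_force: 0.0
```

Run:
```python
from h import *
s=bot.state();print(s["time"],s["eef_pos"],s["ee_rot"],s["finger_gap"],s["wrist_force"])
i=bot.capture("wrist");cv2.imwrite("pics/w0.png",i);cv2.imwrite("pics/w0b.png",cv2.resize(i,(800,600),interpolation=cv2.INTER_CUBIC))
np.savez("w0.npz",p=s["eef_pos"],r=s["ee_rot"])
```

```text
1.35 [ 0.48404506 -0.11503025  0.30349961] [-3.12588311e+00 -3.13359721e-01  1.20621878e-03] 0.04279798558513823 [ 0.63501403 -0.58762196 -0.15157764]
```

View pics/w0b.png

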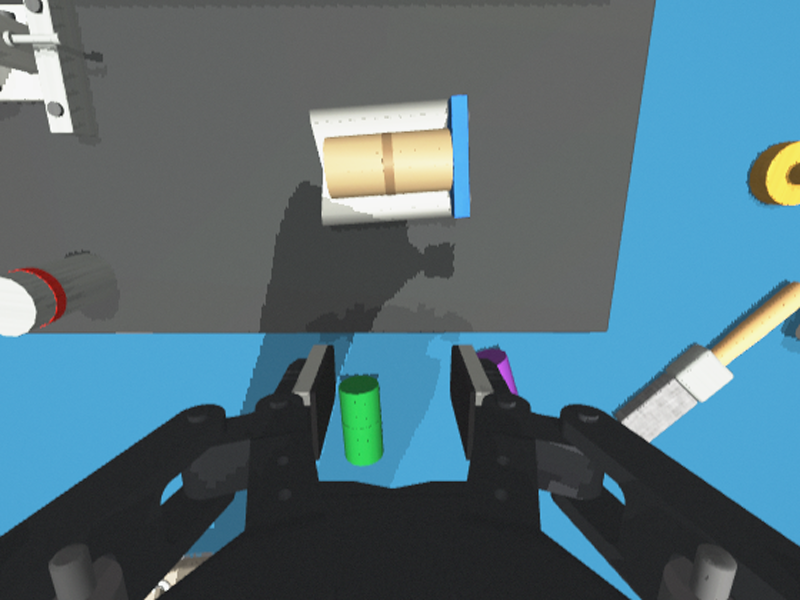

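The wrist view shows the cradle's nose corners at about (309,110) and (322,225), the blue end plate's edge at (469,96) to (470,217), a plate corner at (607,332) and the stop's corner at (73,132).

```bash
cat >> h.py <<'E'
from scipy.spatial.transform import Rotation as Ro
def wview(p,r):
    T=np.eye(4);T[:3,:3]=Ro.from_rotvec(r).as_matrix();T[:3,3]=p
    return np.linalg.inv(T@bot.get_calibration("wrist")["T_tool_cam"])
E
python3 - <<'E'
from h import *
d=np.load("w0.npz");V=wview(d["p"],d["r"]);cal=bot.get_calibration("wrist")
f=lambda a:(np.array(a,float)+.5)*.7-.5
p,e=fit([[-160,-250,60],[-10,130,85],[-10,145,85]],f([(607,332),(73,132),(50,132)]),cal,V);print(p,e.round(1).tolist())
c,e=fit([[35,-47,112],[-35,-47,112],[35,47,100],[-35,47,100]],f([(468,96),(470,217),(309,110),(322,225)]),cal,V);print(c,e.round(1).tolist())
t=R2(-p[2])
print("cradle in plate",t@(c[:2]-p[:2])*1e3,c[2]-p[2],"tcp in plate",t@(d["p"][:2]-p[:2])*1e3)
E
```

```text
[ 0.5715366  -0.01898166  0.20240422] [[1.1, 0.5], [-0.3, -0.1], [-0.4, -0.0]]
[ 0.5561669  -0.09957658  0.26459621] [[-0.0, -0.7], [-0.1, 0.7], [0.1, -0.2], [0.0, 0.4]]
cradle in plate [-31.25754002 -75.85997588] 0.06219198560565234 tcp in plate [-105.01366816  -76.49987722]
```

carry_out(commands=[[0, 0, -0.0525, 0, 0], [0, 0, -0.0525, 0, 0], [0, 0, -0.0345, 0, 0], [0, 0, -0.014, 0, 0], [0, 0, -0.005, 0, 0]])

```text
time: 2.02
eef_pos: [0.4837, -0.1164, 0.1452]
ee_rot: [-3.126, -0.315, 0.001]
wrist_force: [-0.2, 0.8, 0.1]
finger_gap: 0.0427
finger_force: 0.0
```

carry_out(commands=[[0.0078, 0.0016, 0, 0, 0], [0.0078, 0.0016, 0, 0, 0], [0.0049, 0.001, 0, 0, 0], [0.0049, 0.001, 0, 0, 0], [0.0049, 0.001, 0, 0, 0]])

```text
time: 2.65
eef_pos: [0.5122, -0.1102, 0.1452]
ee_rot: [-3.126, -0.315, 0.009]
wrist_force: [-5.9, -0.0, 4.1]
finger_gap: 0.0432
finger_force: 3.1
```

carry_out(commands=[[0.0098, 0.002, 0, 0, 0], [0.0098, 0.002, 0, 0, 0], [0.0098, 0.002, 0, 0, 0], [0.0098, 0.002, 0, 0, 0], [0.0098, 0.002, 0, 0, 0]])

```text
time: 3.28
eef_pos: [0.5606, -0.101, 0.1447]
ee_rot: [3.125, 0.313, -0.011]
wrist_force: [-5.7, -2.0, 3.4]
finger_gap: 0.0425
finger_force: 3.0
```

carry_out(commands=[[0.0049, 0.001, 0, 0, 0], [0.0039, 0.0008, 0, 0, 0], [0.0029, 0.0006, 0, 0, 0], [0.002, 0.0004, 0, 0, 0], [0.002, 0.0004, 0, 0, 0]])

```text
time: 3.9
eef_pos: [0.5786, -0.0967, 0.1451]
ee_rot: [-3.125, -0.315, 0.001]
wrist_force: [-2.1, -1.4, -2.0]
finger_gap: 0.0423
finger_force: 1.3
```

carry_out(commands=[[0.0015, 0.0003, 0, 0, 0], [0.0015, 0.0003, 0, 0, 0], [0.0015, 0.0003, 0, 0, 0]])

```text
time: 4.28
eef_pos: [0.5817, -0.0961, 0.1453]
ee_rot: [3.126, 0.315, -0.007]
wrist_force: [-8.3, -0.7, 2.2]
finger_gap: 0.0427
finger_force: 4.1
```

carry_out(commands=[[0.0015, 0.0003, 0, 0, 0], [0.0015, 0.0003, 0, 0, 0]])

```text
time: 4.53
eef_pos: [0.5821, -0.0961, 0.1453]
ee_rot: [3.125, 0.315, -0.017]
wrist_force: [-15.1, -2.2, 8.4]
finger_gap: 0.0426
finger_force: 7.3
```

carry_out(commands=[[0.0015, 0.0003, 0, 0, 0], [0, 0, 0, 0, 0]])

```text
time: 4.78
eef_pos: [0.5823, -0.0961, 0.1454]
ee_rot: [3.125, 0.314, -0.022]
wrist_force: [-16.4, -1.0, 9.1]
finger_gap: 0.0427
finger_force: 8.0
```

carry_out(commands=[[-0.006, -0.0012, 0, 0, 0], [-0.0147, -0.003, 0, 0, 0], [-0.0294, -0.006, 0, 0, 0], [-0.02, -0.004, 0.06, 0, 0], [0, 0, 0.06, 0, 0]])

```text
time: 5.4
eef_pos: [0.5179, -0.1095, 0.2666]
ee_rot: [3.125, 0.314, 0.005]
wrist_force: [1.5, -0.1, 0.6]
finger_gap: 0.043
finger_force: 0.0
```

Run:
```python
from h import *
s=bot.state();print(s["time"],s["eef_pos"],s["ee_rot"],s["wrist_force"])
i=bot.capture("wrist");cv2.imwrite("pics/w1.png",i);cv2.imwrite("pics/w1b.png",cv2.resize(i[:240],(800,343),interpolation=cv2.INTER_CUBIC))
np.savez("w1.npz",p=s["eef_pos"],r=s["ee_rot"])
```

```text
5.4 [ 0.51785031 -0.10950997  0.26663665] [3.12514653 0.31369813 0.00463397] [ 1.4784106  -0.08602639  0.62325777]
```

View pics/w1b.png

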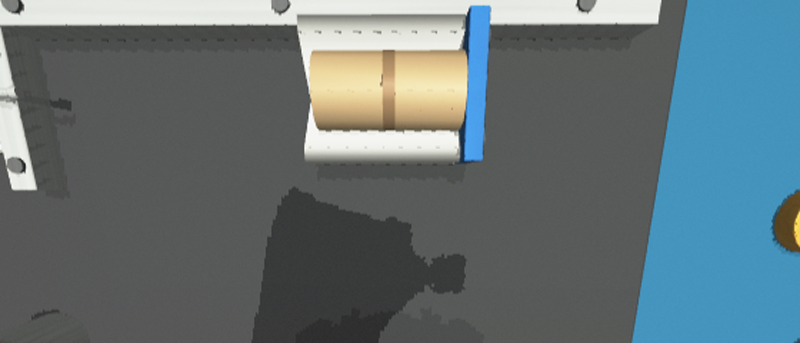

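The cradle lies parallel to the fence (both edges level, at rows 24 and 161) and the specimen is still against the end plate. Getting numbers for the end push.

Run:
```python
from h import *
d=np.load("w1.npz");V=wview(d["p"],d["r"]);cal=bot.get_calibration("wrist")
f=lambda a:(np.array(a,float)+.5)*.7-.5
p,e=fit([[75,-220,85],[-10,130,85],[-10,145,85],[75,130,85]],f([(659,24),(36,190),(11,190),(8,25)]),cal,V);print(p,e.round(1).tolist())
c,e=fit([[35,-47,112],[-35,-47,112],[35,47,100],[-35,47,100]],f([(489,6),(483,160),(297,14),(304,161)]),cal,V);print(c,e.round(1).tolist())
t=R2(-.2)
print("cradle in plate",t@(c[:2]-p[:2])*1e3,c[2]-p[2],"tcp in plate",t@(d["p"][:2]-p[:2])*1e3)
w=p[:2]+R2(.2)@[.038,-.15]; print("pre-push TCP target",w,w-d["p"][:2])
```

```text
[ 0.57112536 -0.01958479  0.20061538] [[0.2, 0.2], [0.7, -0.1], [0.3, -0.1], [-5.5, 0.1]]
[ 0.62579811 -0.08747039  0.19851566] [[1.4, -1.0], [-0.5, 0.7], [-0.6, -0.1], [0.1, 0.4]]
cradle in plate [ 40.09614994 -77.39421051] -0.0020997258374481076 tcp in plate [-70.07846984 -77.54854845]
pre-push TCP target [ 0.63816829 -0.15904534] [ 0.12031798 -0.04953537]
```

carry_out(commands=[[0.0121, -0.0055, 0, 0.157, 0.5], [0.0121, -0.0055, 0, 0.157, 0.5], [0.0121, -0.0055, 0, 0.157, 0.5], [0.0121, -0.0055, 0, 0.157, 0.5], [0.0121, -0.0055, 0, 0.157, 0.5]])

```text
time: 6.08
eef_pos: [0.5808, -0.1364, 0.266]
ee_rot: [2.761, 1.493, 0.009]
wrist_force: [-0.6, -0.6, -0.9]
finger_gap: 0.0215
finger_force: 0.0
```

carry_out(commands=[[0.0121, -0.0055, 0, 0.157, 0.5], [0.0121, -0.0055, 0, 0.157, 0.5], [0.0121, -0.0055, 0, 0.157, 0.5], [0.0121, -0.0055, 0, 0.157, 0.5], [0.0121, -0.0055, 0, 0.157, 0.5]])

```text
time: 6.7
eef_pos: [0.6412, -0.1641, 0.2659]
ee_rot: [1.979, 2.434, 0.007]
wrist_force: [-0.1, -0.4, -0.1]
finger_gap: 0.0213
finger_force: 0.0
```

Run:
```python
from h import *
s=bot.state();T=Ro.from_rotvec(s["ee_rot"]).as_matrix()
print(s["eef_pos"],np.arctan2(T[1,0],T[0,0])-np.pi/2,s["finger_gap"],s["q"].round(2),R2(-.2)@(s["eef_pos"][:2]-[.5711,-.0196])*1e3)
```

```text
[ 0.64121806 -0.1640945   0.26588276] 0.20516015277424815 0.021294505185005502 [ 0.55  0.62 -0.57  1.21  0.33  1.38  0.22] [  40.0137383  -155.54453533]
```

carry_out(commands=[[0, 0, -0.05, -0.005, 0.5], [0, 0, -0.045, 0, 0.5], [0, 0, -0.02, 0, 0.5], [0, 0, -0.006, 0, 0.5], [0, 0, 0, 0, 0.5]])

```text
time: 7.32
eef_pos: [0.6402, -0.1641, 0.1452]
ee_rot: [1.993, 2.425, 0.003]
wrist_force: [-0.4, -0.3, 0.1]
finger_gap: 0.0213
finger_force: 0.0
```

carry_out(commands=[[-0.0016, 0.0078, 0, 0, 0.5], [-0.001, 0.0049, 0, 0, 0.5], [-0.001, 0.0049, 0, 0, 0.5], [-0.0008, 0.0039, 0, 0, 0.5], [-0.0008, 0.0039, 0, 0, 0.5]])

```text
time: 7.95
eef_pos: [0.6341, -0.1423, 0.1443]
ee_rot: [1.995, 2.421, -0.004]
wrist_force: [-0.3, -4.8, 1.8]
finger_gap: 0.0213
finger_force: 0.0
```

carry_out(commands=[[-0.0012, 0.006, 0, 0, 0.5], [-0.0015, 0.0089, 0, 0, 0.5], [-0.0015, 0.0089, 0, 0, 0.5], [-0.0015, 0.0089, 0, 0, 0.5], [-0.0015, 0.0089, 0, 0, 0.5]])

```text
time: 8.57
eef_pos: [0.6264, -0.1021, 0.1442]
ee_rot: [1.996, 2.42, -0.008]
wrist_force: [-1.3, -6.5, 3.1]
finger_gap: 0.0213
finger_force: 0.0
```

carry_out(commands=[[-0.0015, 0.0089, 0, 0, 0.5], [-0.0015, 0.0089, 0, 0, 0.5], [-0.0015, 0.0089, 0, 0, 0.5], [-0.0015, 0.0089, 0, 0, 0.5], [-0.0015, 0.0089, 0, 0, 0.5]])

```text
time: 9.2
eef_pos: [0.6187, -0.0565, 0.1436]
ee_rot: [1.996, 2.422, -0.008]
wrist_force: [-0.5, -5.7, 0.9]
finger_gap: 0.0215
finger_force: 0.0
```

Run:
```python
from h import *
s=bot.state();T=Ro.from_rotvec(s["ee_rot"]).as_matrix()
print(s["eef_pos"],np.arctan2(T[1,0],T[0,0])-np.pi/2,s["wrist_force"],R2(-.2)@(s["eef_pos"][:2]-[.5711,-.0196])*1e3)
i=bot.capture("top");cv2.imwrite("pics/top1.png",cv2.resize(i[110:250,190:385],None,fx=4,fy=4,interpolation=cv2.INTER_CUBIC))
```

```text
[ 0.61865231 -0.0564697   0.14363759] 0.19203452210274286 [-0.46260727 -5.7032503   0.92198488] [ 39.27954822 -45.58194864]
```

View pics/top1.png

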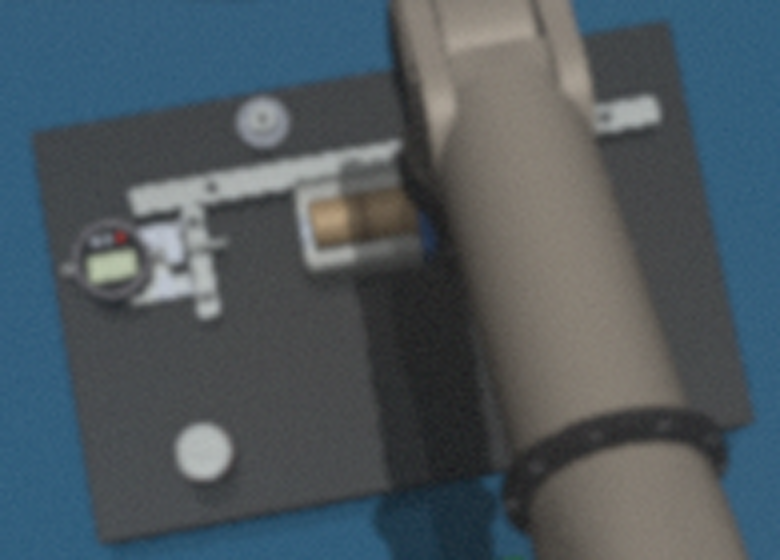

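The cradle is following the fence, with its nose at about (303,230) and the gauge tip at (228,242). I'll carry on.

carry_out(commands=[[-0.0016, 0.0088, 0.0005, 0.004, 0.5], [-0.0016, 0.0088, 0.0005, 0.004, 0.5], [-0.0016, 0.0088, 0, 0, 0.5], [-0.0016, 0.0088, 0, 0, 0.5], [-0.0014, 0.0078, 0, 0, 0.5]])

```text
time: 9.88
eef_pos: [0.6108, -0.0092, 0.1444]
ee_rot: [-1.984, -2.435, 0.001]
wrist_force: [-0.6, -4.1, -1.6]
finger_gap: 0.0212
finger_force: 0.0
```

carry_out(commands=[[-0.0009, 0.0049, 0, 0, 0.5], [-0.0007, 0.0039, 0, 0, 0.5], [-0.0006, 0.0029, 0, 0, 0.5], [-0.0006, 0.0029, 0, 0, 0.5], [-0.0006, 0.0029, 0, 0, 0.5]])

```text
time: 10.5
eef_pos: [0.6078, 0.0077, 0.1446]
ee_rot: [1.985, 2.435, -0.0]
wrist_force: [-1.0, -4.7, -0.3]
finger_gap: 0.0212
finger_force: 0.0
```

Run:
```python
from h import *
s=bot.state();T=Ro.from_rotvec(s["ee_rot"]).as_matrix()
print(s["eef_pos"],np.arctan2(T[1,0],T[0,0])-np.pi/2,s["wrist_force"],R2(-.2)@(s["eef_pos"][:2]-[.5711,-.0196])*1e3)
```

```text
[0.60778571 0.00765158 0.14460079] 0.20263581844252432 [-1.02502027 -4.6991176  -0.27353143] [41.36848763 19.42003338]
```

carry_out(commands=[[-0.0004, 0.002, 0, 0, 0.5], [-0.0004, 0.002, 0, 0, 0.5], [-0.0003, 0.0015, 0, 0, 0.5]])

```text
time: 10.88
eef_pos: [0.6066, 0.0131, 0.1446]
ee_rot: [1.985, 2.435, -0.0]
wrist_force: [-0.6, -5.4, -1.7]
finger_gap: 0.0214
finger_force: 0.0
```

carry_out(commands=[[-0.0003, 0.0015, 0, 0, 0.5], [-0.0002, 0.001, 0, 0, 0.5]])

```text
time: 11.12
eef_pos: [0.6066, 0.0133, 0.1447]
ee_rot: [1.985, 2.431, -0.004]
wrist_force: [1.0, -8.2, -0.8]
finger_gap: 0.0214
finger_force: 0.0
```

carry_out(commands=[[-0.0003, 0.0015, 0, 0, 0.5], [0, 0, 0, 0, 0.5]])

```text
time: 11.38
eef_pos: [0.6065, 0.0134, 0.1447]
ee_rot: [1.986, 2.429, -0.006]
wrist_force: [-0.7, -10.3, 0.5]
finger_gap: 0.0213
finger_force: 0.0
```

Run:
```python
from h import *
s=bot.state()
print(s["wrist_force"],R2(-.2)@(s["eef_pos"][:2]-[.5711,-.0196])*1e3)
i=bot.capture("wrist");cv2.imwrite("pics/w2.png",i)
```

```text
[ -0.69739992 -10.29392584   0.46142523] [41.24402144 25.34148582]
```

View pics/w2.png

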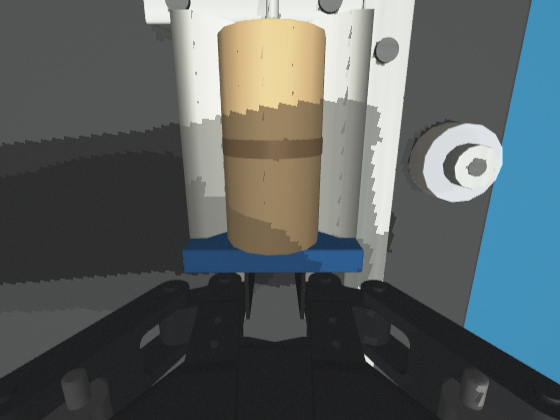

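The cradle is home: its nose is at the stop (row about 12), the plunger meets the specimen at (272,12), and the specimen rests on the end plate. I'll back off, rise and check.

carry_out(commands=[[0.0008, -0.0039, 0, 0, 0.5], [0.002, -0.0098, 0, 0, 0.5], [0.006, -0.0294, 0, 0, 0.5], [0.006, -0.0294, 0.03, 0, 0.5], [0.006, -0.0294, 0.05, 0, 0.5]])

```text
time: 12.05
eef_pos: [0.626, -0.0834, 0.2237]
ee_rot: [-1.978, -2.434, -0.001]
wrist_force: [1.0, -1.0, 0.7]
finger_gap: 0.0214
finger_force: 0.0
```

carry_out(commands=[[0.006, -0.04, 0.03, 0, 0.5], [0, -0.05, 0, 0, 0.5], [0, -0.05, 0, 0, 0.5], [0, 0, 0, 0, 0.5], [0, 0, 0, 0, 0.5]])

```text
time: 12.68
eef_pos: [0.6333, -0.2226, 0.2546]
ee_rot: [-1.982, -2.436, -0.006]
wrist_force: [0.8, 1.3, 0.2]
finger_gap: 0.0211
finger_force: 0.0
```

Run:
```python
from h import *
s=bot.state();print(s["eef_pos"],s["wrist_force"])
i=bot.capture("top");cv2.imwrite("pics/top2.png",cv2.resize(i[130:200,200:320],None,fx=6,fy=6,interpolation=cv2.INTER_CUBIC))
```

```text
[ 0.63334961 -0.22260228  0.25463231] [0.7692075  1.33780343 0.19773086]
```

View pics/top2.png

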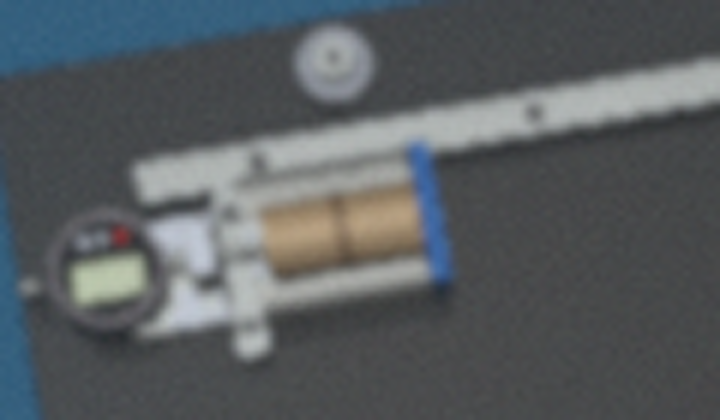

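The cradle sits flush along the fence with its nose at the stop near (262,240), the specimen is against the blue end plate at (430,210), and the robot is clear. Handing in.

```bash
python3 -c "
from plant import bot
print(bot.hand_in())"
```

```text
the job is handed in; nothing more can be done
None
```

I handed the job in at about 13 s of the 58 s. The last pictures show the cradle flush on the fence, its nose at the stop, the specimen against the end plate and the plunger on the specimen; I couldn't read the gauge value, and no verdict came back.

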